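Select the tap for the LED panel on the bench supply and switch it on

TASK

On the blue-grey bench supply, turn the black pointer switch clockwise by pushing the side of its handle with a fingertip, until it rests in the click that points at the green dot; then press the white button on the supply fully down and let it come back up, leaving the switch on the green dot. Do not press the button before the switch is on the green dot, do not pinch or force the switch handle, and leave the other things on the bench where they are.

Things in the scene. Friction and masses are not known exactly. Their poses are not given: they have to be found in the camera images.
- supply: blue-grey bench supply, a fixed box 240 (x) x 220 (y) x 80 mm high; origin at the centre of its underside, x to its rear, y to its left; the front with the display faces its -x, the robot. On its top, at x = +30 mm, y = 0, sits the rotary switch on a flush light disc of 162 mm diameter.
- dial (a joint): angle of the black rotary switch in rad, clockwise from above, 0 to 4.71 (end stops). Ten click positions, 0.5236 (30 deg) apart, first at 0. At angle q the arm points 135 deg - q counter-clockwise from the supply's +x. 3 to 5 N on the arm 45 mm from the axis takes it over a click; let go within 13 deg of a click it springs into it. It starts in position 0, 1 or 2 (settling in the first moments).
- dial_axis (a point): the switch's axis at the top of its handle, 108 mm above the table. The black handle is a hub of 28 mm diameter with one pointer arm, 12 mm wide, that reaches 58 mm out from the axis, white line on top; hub and arm fill 2 to 28 mm above the supply's top, with upright flanks.
- dial_pointer (a point): the spot the arm points at: on the arm's centre line, 72 mm from the axis (14 mm beyond the arm's end), at the level of the supply's top.
- dot_green: green dot of 14 mm diameter, 1.5 mm thick, stuck on the supply's top 72 mm from the switch's axis, at position 4, 5, 7 or 8 of the switch (yellow, red and blue dots mark the other three); origin at its centre. It is the position to select.
- enable (a joint): travel of the white push button in m: 0 up, 0.006 fully down; springs back; about 5 N holds it fully down.
- enable_top (a point): centre of the top face of the white button (26 mm diameter, in a black housing), on the supply's top near its front edge, 115 mm in front of the switch's axis. Press straight down.
- flux_tin: small brass tin, 38 mm diameter, 18 mm high, loose on the supply's top, origin under its centre; leave alone.
- multimeter: red multimeter 170 x 85 x 37 mm lying loose right of the supply (45 mm high at its dial), origin under its centre; leave alone.
- screwdriver: orange-handled screwdriver, about 200 mm long and 26 mm high, lying loose left of the supply, origin under its centre; leave alone.
- solder_spool: spool of solder, 56 mm diameter, 35 mm high, loose on the table to the left; leave alone.
- soda: amber bottle 60 mm diameter, 210 mm high, standing loose far right; leave alone.
- pen_cup: blue cup 70 mm wide, 90 mm high, standing loose far left; leave alone.
- board: green circuit board 70 x 50 mm, loose on the table to the right; leave alone.

How it is judged:
By the outcome, as a careful person would: the job done as asked, in the order asked, and still so for the second after the job is handed in, with the robot touching nothing.
It also fails if it takes over 61 s, if anything falls off the work surface, if the arm or the gripper's body presses on something with over 40 N, if the wrist force passes 120 N, or if a joint passes its speed limit or range.

ROBOT

A 6-joint arm with a two-finger parallel gripper is mounted at the origin on the work surface. World frame = base frame: x ahead of the robot, y to its left, z up, the work surface at z = 0. Lengths are in mm, angles in rad, forces in N, time in s.
With the tool pointing down it reaches from about 275 to 750 mm from the base axis. Payload 10.2 kg.
Tool frame: the origin (TCP) lies at the very end of the fingers, on their centre line; the grasp point (between the pads) lies 19 mm behind it (ctrl.tcp_to_grasp is the distance from the TCP to the grasp point, in mm); z points along the fingers, x is the direction in which the jaws open and shut, and the axes are right-handed (so a half turn about z gives the same grasp; the last joint's range is limited). The gripper opens to 85 mm and grips with 20 to 120 N. Pads are 22 mm wide; open, the fingers measure 114 mm over their backs; the gripper's body (76 mm by 85 mm) begins 54 mm behind the grasp point. The pads swing forward as they close: fully open they stand 13 mm farther back than shut.
Start: joints at [-1.518, 0.313, 1.498, -0, 1.331, -0.223], TCP at [142.953, -505.169, 231.294] pointing down, gripper open.
Joint ranges: [-2.94, 2.94], [-0.97, 2.17], [0.19, 2.56], [-1.23, 4.37], [0.02, 3.11], [-2.88, 2.88]. Speed limits (rad/s): [2.39, 2.39, 3.01, 3.14, 3.14, 3.14].

INTERFACE

Orientations are given as a unit quaternion [w, x, y, z].
In Python, from rig import monitor, vision, order, ctrl gives the robot as it stands. The module is installed in compiled form; this text tells all that it offers.
- The arm moves only by the shell command python3 -m pendant 'ROWS' [FORCE]. ROWS is JSON, a list that holds one entry, the list of rows, each a list of 5 numbers: the closure, from -1 (fully open) to 1 (shut), then the shift along the world's x, y, z in m, then the turn about the world's z in degrees. In form: [[[fingers, dx, dy, dz, spin], ...]]. A call has 1 to 20 rows; each row is the pose to reach, as a shift and turn from the pose commanded when the call began; what a row does not reach only later rows make up. A row lasts 1/10 s, in which the tool goes at most 50 mm and 8.59 degrees, less where a joint would pass 70% of its speed; a pose out of reach is approached as far as the arm can. A call with a gripper value outside its range is refused whole. The fingers move at their own pace and stop on an object; FORCE is the grip in N (left out, the last holds). Time passes only in rows, so rows that repeat a pose let the fingers close. It gives the time, the measured TCP pose, the force and the opening at its end, in the units of the state.
- monitor.sense(): the state, without advancing time (a new reading comes with each control period).
- vision.capture(name): name is "scene" or "top" or "wrist"; returns (picture, depth): 480x640x3 uint8, red, green, blue; 480x640 float32, mm along the optical axis (not along the pixel's ray), 0 where there is no reading.
- vision.camera_info(name): a dict with "fov_y" (degrees; the focal length in pixels is half the picture's height over the tangent of half this angle, whatever the lens; pixels are square), "cx", "cy" (the principal point, pixels), "R" (3x3) and "t" (3): a world point X has camera coordinates R X + t; the wrist camera has in their place "hand_eye" (4x4, takes a point from camera to tool coordinates, whose origin is the TCP and whose axes are the tool frame's). Camera axes: x right, y down, z forward; pixel columns grow to the right and rows downward; lengths in mm; the calibration is good to about 2 mm. The wrist camera is an equidistant fisheye: a pixel r from the principal point sees the ray r / f radians off the axis. A picture is of the moment at which its call begins: read the wrist's pose just before it. camera_info takes no time and is no camera call.
- order.finish_job(): hands the job in, once; it reports no verdict.
The state is a dict: "time_s": time; "joints": joint angles; "dq": joint speeds; "tau": joint torques, N m; "eef_pos": TCP position; "ee_rot": TCP orientation; "force": force on the tool from outside, world axes, zero at the start; "wrist_torque": the same for the moment, N m; "grip_width": opening from 0.0 (shut) to 1.0 (fully open).
Only numpy, scipy, OpenCV 4.12 (cv2) and the standard library are available. Lean on these libraries where they do the work, as an engineer would, in place of code of your own. Each camera call takes 0.05 s, during which the arm holds its last target.

## Working session

There is one attempt and no reset: what is moved stays moved. The work goes in short steps, Python scripts to look and compute and a shell command to move; the robot and the scene stay as the last step left them, time stands still between calls to the robot, and variables do not carry over. Pictures are saved under pics/ and viewed, and the job is handed in when it is done.

```bash
mkdir -p pics; cat > h.py <<'E'
import numpy as np, cv2
from rig import monitor, vision, order, ctrl
def grab(n,tag):
    p,d=vision.capture(n); cv2.imwrite(f'pics/{tag}.png',cv2.cvtColor(p,cv2.COLOR_RGB2BGR)); np.savez(f'pics/{tag}.npz',p=p,d=d); return p,d
def ray(n,u,v):
    c=vision.camera_info(n); f=240/np.tan(np.radians(c['fov_y'])/2); R=np.array(c['R']);t=np.array(c['t'])
    o=-R.T@t; d=R.T@np.array([(u-c['cx'])/f,(v-c['cy'])/f,1]); return o,d
def onz(n,u,v,z):
    o,d=ray(n,u,v); return o+d*(z-o[2])/d[2]
def dep(n,u,v,D):
    o,d=ray(n,u,v); return o+d*D
E
python3 - <<'E'
from h import *
print(monitor.sense())
for n in('scene','top'):
    grab(n,n+'1'); c=vision.camera_info(n); print(n,c['fov_y'],ray(n,320,240))
print(ctrl.tcp_to_grasp)
E
```

```text
{'time_s': 0.0, 'joints': array([-1.51835496e+00,  3.13443992e-01,  1.49843736e+00, -1.26925144e-05,
        1.33098487e+00, -2.23350954e-01]), 'dq': array([-1.13419201e-03,  5.94848078e-04, -1.88933368e-03,  1.26216532e-03,
       -2.96665068e-04, -5.17694569e-05]), 'tau': array([-5.91250828e-04, -4.12270367e+01, -2.59749180e+01, -2.12409213e-04,
        4.04027553e-03,  2.14050840e-05]), 'eef_pos': array([ 142.95873765, -504.89699291,  230.7380411 ]), 'ee_rot': array([-4.83092337e-04,  7.97593818e-01, -6.03194576e-01, -4.14914680e-04]), 'force': array([ 0.14226734, -0.72900604,  0.17980776]), 'wrist_torque': array([ 0.05203675, -0.00419177, -0.01429484]), 'grip_width': 1.0009568679678047}
scene 52.535661776209125 (array([1099.16933748,  381.6131275 ,  900.68818567]), array([-0.53136055, -0.35145124, -0.77085559]))
top 48.50307656845682 (array([ 363.58566704,  -19.42941695, 1318.08479369]), array([ 0.12427283, -0.0018509 , -0.99249948]))
18.700000000000003
```

View pics/top1.png

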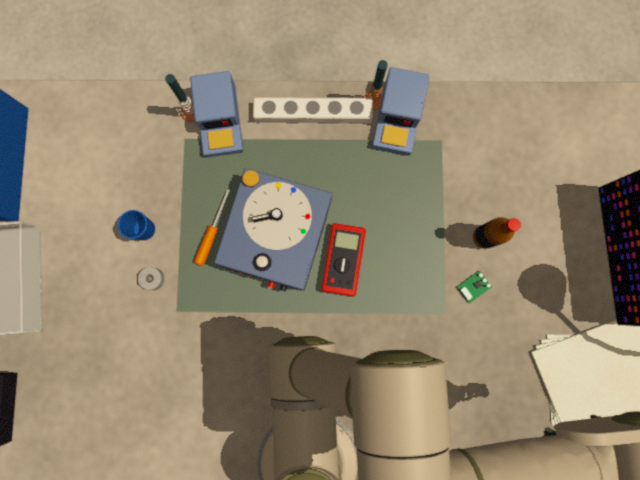

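View pics/scene1.png

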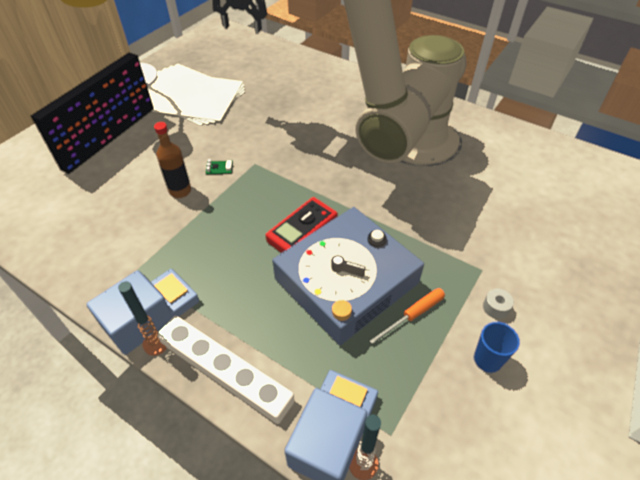

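Top view: the hub is at about (276,214) with the pointer to the left, ending near (249,218). The green dot is at (303,231), the button at (262,261) and the tin at (250,178). Next I'll measure these from both views.

```bash
python3 - <<'E'
from h import *
for n,(x0,y0,x1,y1) in {'top':(210,165,335,295),'scene':(270,200,430,350)}.items():
    im=cv2.imread(f'pics/{n}1.png'); z=np.load(f'pics/{n}1.npz'); D=z['d']
    hsv=cv2.cvtColor(im,cv2.COLOR_BGR2HSV)
    cv2.imwrite(f'pics/{n}1z.png',cv2.resize(im[y0:y1,x0:x1],None,fx=4.5,fy=4.5,interpolation=cv2.INTER_CUBIC)[:600,:800])
    def blobs(name,m,zz,amin=5):
        k=np.zeros_like(m);k[y0:y1,x0:x1]=m[y0:y1,x0:x1]
        N,L,S,C=cv2.connectedComponentsWithStats(k.astype(np.uint8))
        for i in range(1,N):
            if S[i,4]>=amin:
                dd=np.median(D[L==i]); u,v=C[i]
                print(n,name,S[i,4],C[i].round(1),'ray',onz(n,u,v,zz).round(1),'depth',dep(n,u,v,dd).round(1))
    H,Sa,V=[hsv[...,i].astype(int) for i in range(3)]
    blobs('green',(H>45)&(H<80)&(Sa>150)&(V>90),81.5)
    blobs('red',((H<8)|(H>172))&(Sa>150)&(V>110),81.5)
    blobs('blue',(H>108)&(H<125)&(Sa>150)&(V>110),81.5)
    blobs('yellow',(H>20)&(H<32)&(Sa>150)&(V>110),81.5)
    blobs('tin',(H>10)&(H<22)&(Sa>120)&(V>110),98,60)
    blobs('white',(Sa<70)&(V>170),80,40)
    blobs('black',(V<55),108,20)
E
```

```text
top green 16 [302.8 230.6] ray [540.2  18.9  81.5] depth [540.1  18.9  82.6]
top red 21 [307.2 216. ] ray [575.2   8.9  81.5] depth [575.1   8.9  82.3]
top red 341 [328.5 263.2] ray [464.3 -42.   81.5] depth [468.1 -42.9  35.1]
top red 19 [331.8 279.8] ray [425.8 -49.9  81.5] depth [428.  -51.   36.6]
top red 39 [271.1 284.6] ray [413.4  90.5  81.5] depth [414.8  93.7  45.8]
top blue 12 [293.  189.5] ray [638.6  43.3  81.5] depth [638.5  43.2  81.9]
top yellow 93 [251.  177.6] ray [666.7 143.8  81.5] depth [662.8 141.8  97.2]
top yellow 22 [277.9 185.1] ray [649.   79.3  81.5] depth [648.8  79.2  82.5]
top tin 212 [250.2 178.1] ray [661.4 143.4  98. ] depth [661.6 143.5  97.2]
top tin 106 [212.2 234.2] ray [527.7 228.2  98. ] depth [538.4 244.2  19. ]
top white 3190 [277.  215.9] ray [574.9  80.1  80. ] depth [574.8  80.   80.8]
top white 46 [275.9 213. ] ray [581.9  82.9  80. ] depth [577.   80.5 108.2]
top white 88 [261.8 261.3] ray [467.4 113.5  80. ] depth [465.7 111.2 101.3]
top black 37 [267.  217.6] ray [566.  100.8 108. ] depth [566.2 100.9 107. ]
top black 69 [260.6 262.7] r
[... 769 characters left out ...]
43.1 310.5] ray [667.2 148.9  98. ] depth [667.1 148.8  97.8]
scene white 1025 [381.  215.3] ray [395.6  83.3  80. ] depth [325.5  53.5  -1.8]
scene white 241 [288.5 231.9] ray [552.5 -63.8  80. ] depth [524.2 -86.9  37.6]
scene white 102 [377. 234.] ray [449.6 102.9  80. ] depth [467.9 110.8 103.2]
scene white 3610 [336.1 269.6] ray [581.7  79.6  80. ] depth [584.7  81.4  84.8]
scene white 270 [287.5 261.2] ray [619.8 -17.9  80. ] depth [619.7 -18.   79.7]
scene white 93 [388.2 328.8] ray [644.4 236.1  80. ] depth [608.1 224.5  14.5]
scene white 100 [273.2 343. ] ray [789.2  71.9  80. ] depth [760.   42.7   2.6]
scene black 133 [306.8 218.5] ray [517.7 -37.6 108. ] depth [470.1 -71.9  43.1]
```

```bash
ls pics
```

```text
scene1.npz
scene1.png
scene1z.png
top1.npz
top1.png
top1z.png
```

```bash
python3 - <<'E'
from h import *
from scipy.optimize import least_squares
P=np.array([[540,18.4],[575.4,8.1],[638.8,42.7],[649,78.5]])
s=least_squares(lambda c:np.hypot(*(P-c).T)-72,[577,80]);c=s.x;print(c,s.fun)
ang=np.degrees(np.arctan2(*(P-c).T[::-1]));print('dot world ang',ang)
b=np.array([467,111.]);print('btn',np.hypot(*(b-c)),'dir to axis',np.degrees(np.arctan2(*(c-b)[::-1])))
# sup yaw such that (135+yaw-ang)/30 integers
for nm,a in zip('GRBY',ang):
    print(nm,[(k,round(a-135+30*k,1)) for k in (4,5,7,8)])
# top view arm: black in depth within supply
z=np.load('pics/top1.npz');D=z['d'];p=z['p']
pts=[]
for v in range(190,240):
  for u in range(235,315):
    w=dep('top',u,v,D[v,u])
    if 101<w[2]<112: pts.append(w)
pts=np.array(pts); print(len(pts),pts.min(0),pts.max(0))
r=np.hypot(*(pts[:,:2]-c).T); far=pts[r>20]; print(far.round(0)[:, :].mean(0), r.max())
m=far[:,:2].mean(0)-c;print('arm ang',np.degrees(np.arctan2(m[1],m[0])))
E
```

```text
[577.12420291  80.05408311] [-0.0317264  -0.02526171  0.10569653 -0.10740385]
dot world ang [-121.05370068  -91.37268996  -31.20128643   -1.23864409]
btn 114.38964043357974 dir to axis -15.695852871689405
G [(4, np.float64(-136.1)), (5, np.float64(-106.1)), (7, np.float64(-46.1)), (8, np.float64(-16.1))]
R [(4, np.float64(-106.4)), (5, np.float64(-76.4)), (7, np.float64(-16.4)), (8, np.float64(13.6))]
B [(4, np.float64(-46.2)), (5, np.float64(-16.2)), (7, np.float64(43.8)), (8, np.float64(73.8))]
Y [(4, np.float64(-16.2)), (5, np.float64(13.8)), (7, np.float64(73.8)), (8, np.float64(103.8))]Traceback (most recent call last):
  File "<stdin>", line 15, in <module>
  File "h.py", line 11, in dep
    o,d=ray(n,u,v); return o+d*D
        ~~~^^^^^^^
  File "h.py", line 6, in ray
    c=vision.camera_info(n); f=240/np.tan(np.radians(c['fov_y'])/2); R=np.array(c['R']);t=np.array(c['t'])
ValueError: time passes only in moves, steps and waits
```

View pics/top1z.png

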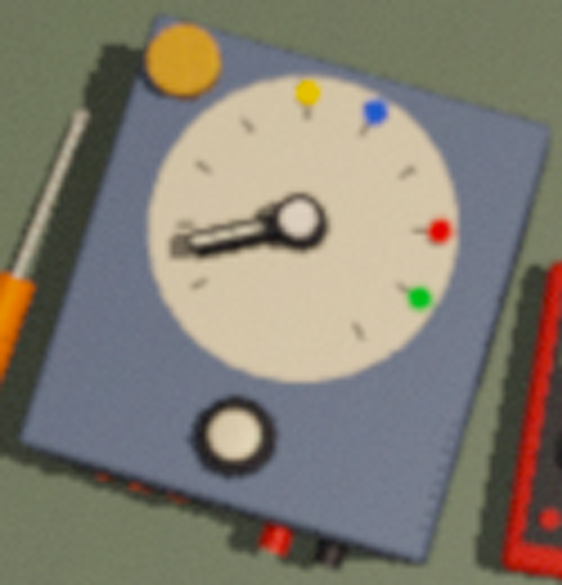

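View pics/scene1z.png

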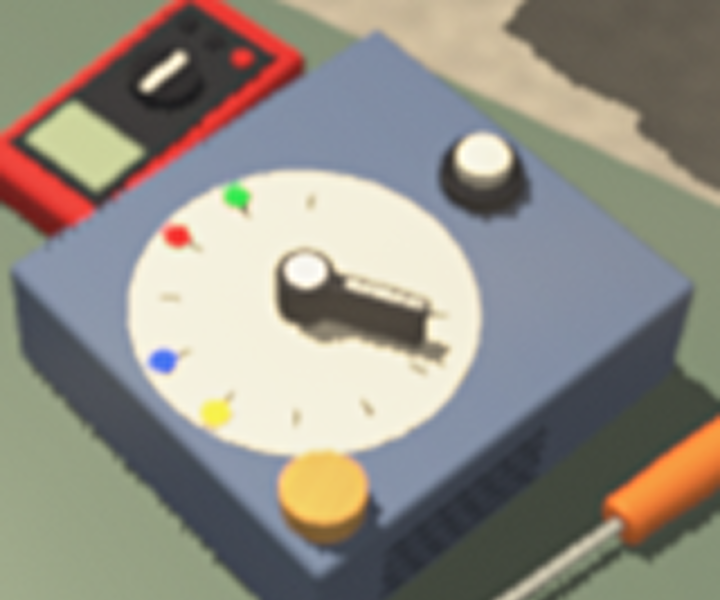

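Axis fit: (577,80), supply yaw −16.2°, and green at position 8 (world bearing −121°). The pointer seemed to be mid-settle in the first picture, so I'll look again.

```bash
cat > arm.py <<'E'
import sys
from h import *
def armang(n,tag,c=np.array([577.1,80.05])):
    p,D=grab(n,tag); o,_=ray(n,0,0)
    i=vision.camera_info(n); f=240/np.tan(np.radians(i['fov_y'])/2); R=np.array(i['R']);t=np.array(i['t'])
    v,u=np.mgrid[:480,:640]; d=np.stack([(u-i['cx'])/f,(v-i['cy'])/f,np.ones_like(u)],-1)
    X=((d*D[...,None]-t)@R)
    m=(X[...,2]>98)&(X[...,2]<112)
    rr=np.hypot(X[...,0]-c[0],X[...,1]-c[1])
    m&=(rr<62)
    P=X[m][:,:2]; hub=X[m&(rr<14)]; F=X[m&(rr>20)][:,:2]
    a=np.degrees(np.arctan2(*(F.mean(0)-c)[::-1]))
    print(n,len(F),'hub',hub.mean(0).round(1),'arm',a.round(1),'q pos',round((118.8-a)%360/30,2),'tip r',rr[m].max().round(1))
if __name__=='__main__':
    for n in sys.argv[2:]: armang(n,n+sys.argv[1])
    s=monitor.sense(); print(s['time_s'],s['eef_pos'].round(1),s['force'].round(2))
E
python3 -m pendant '[[[1,0,0,0.03,0],[1,0,0,0.03,0],[1,0,0,0.03,0],[1,0,0,0.03,0]]]' 20
python3 arm.py 2 top scene
```

```text
time_s: 0.5
eef_pos: [142.9, -504.8, 260.3]
ee_rot: [-0.001, 0.798, -0.603, -0.001]
force: [-0.5, -0.6, -0.2]
grip_width: 0.331
top 98 hub [576.7  80.4 107.8] arm 105.2 q pos 0.45 tip r 60.0
scene 136 hub [578.9  81.4 108.7] arm 96.7 q pos 0.74 tip r 57.2
0.6 [ 142.9 -504.9  260.4] [ 0.57 -0.16  1.03]
```

```bash
python3 - <<'E'
from h import *
for n,b in (('top',(235,190,295,235)),('scene',(320,240,380,285))):
    im=cv2.imread(f'pics/{n}2.png')[b[1]:b[3],b[0]:b[2]]
    cv2.imwrite(f'pics/{n}2z.png',cv2.resize(im,None,fx=12,fy=12,interpolation=cv2.INTER_CUBIC))
E
```

```text
(no output)
```

View pics/top2z.png

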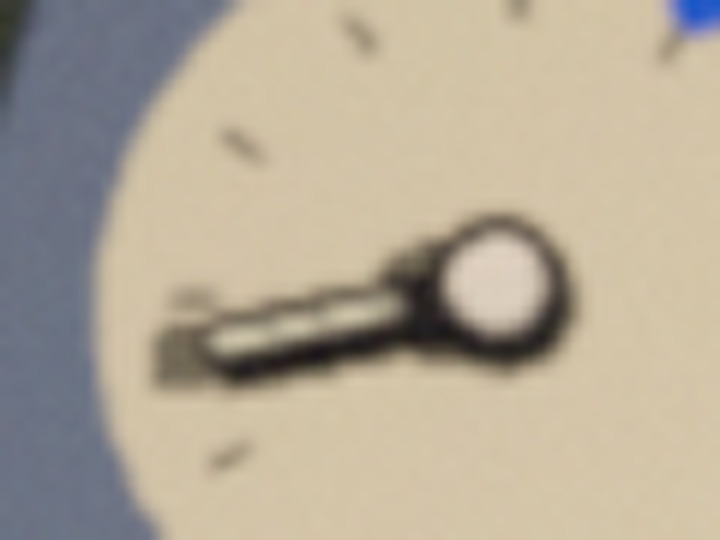

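View pics/scene2z.png

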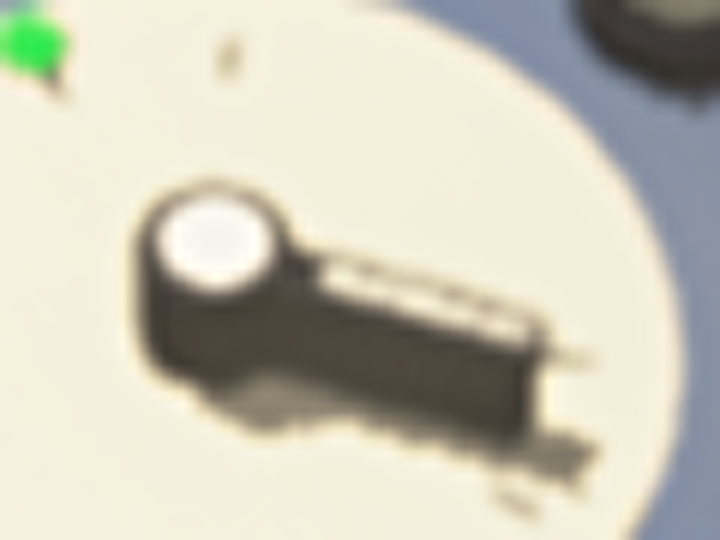

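```bash
python3 - <<'E'
from h import *
c=np.array([577.1,80.05])
A=lambda d:round(float(np.degrees(np.arctan2(d[1],d[0]))),1)
f=lambda n,u,v,z:onz(n,*({'top':(235+u/12,190+v/12),'scene':(320+u/12,240+v/12)}[n]),z)[:2]
for n,u,v in (('top',195,297),('top',230,455),('top',240,145),('top',360,35),('scene',575,357),('scene',518,500),('scene',230,55)): 
    p=f(n,u,v,80)-c; print('tick',n,A(p),np.hypot(*p))
for n,a,b,h in (('top',(205,340),(405,302),(500,282)),('scene',(537,335),(322,277),(217,240))):
    P=f(n,*a,108);Q=f(n,*b,108);H=f(n,*h,108); print(n,'line',A(P-Q),'hub',H,'hub-tip',A(P-H),np.hypot(*(P-H)))
E
python3 - <<'E'
E
```

```text
tick top 89.8 61.01767954067949
tick top 120.3 61.77365331863724
tick top 59.9 61.16845251824849
tick top 29.2 60.76850565995889
tick scene 119.9 63.380729723579805
tick scene 90.2 61.82563439998619
tick scene -151.1 63.74144410032044
top line 101.4 hub [575.84815813  78.77391696] hub-tip 101.8 57.731534443601646
scene line 104.7 hub [576.61406723  80.29407353] hub-tip 102.9 56.92801887047921
```

The arm reads about 102–103° in both views, roughly halfway between clicks 0 and 1, and the ticks match the click bearings. I'll move over and check again. Here are the waypoints.

```bash
python3 - <<'E'
import numpy as np
c=np.array([577.1,80.05])
for s,off in ((43,17.),):
  for a in list(range(150,-131,-10)):
    r=np.radians(a); p=c+s*np.array([np.cos(r),np.sin(r)])+off*np.array([-np.sin(r),np.cos(r)])
    print(a,p.round(1),'r',np.hypot(s,off).round(1))
E
python3 -m pendant '[[[1,0.2,0.29,0,100],[1,0.2,0.29,0,100],[1,0.2,0.29,0,100],[1,0.2,0.29,0,100],[1,0.2,0.29,0,100],[1,0.2,0.29,0,100],[1,0.2,0.29,0,100],[1,0.2,0.29,0,100],[1,0.2,0.29,0,100],[1,0.2,0.29,0,100],[1,0.2,0.29,0,100],[1,0.2,0.29,0,100],[1,0.2,0.29,0,100]]]'; python3 arm.py 3 scene
```

```text
150 [531.4  86.8] r 46.2
140 [533.2  94.7] r 46.2
130 [536.4 102.1] r 46.2
120 [540.9 108.8] r 46.2
110 [546.4 114.6] r 46.2
100 [552.9 119.4] r 46.2
90 [560.1 123. ] r 46.2
80 [567.8 125.3] r 46.2
70 [575.8 126.3] r 46.2
60 [583.9 125.8] r 46.2
50 [591.7 123.9] r 46.2
40 [599.1 120.7] r 46.2
30 [605.8 116.3] r 46.2
20 [611.7 110.7] r 46.2
10 [616.5 104.3] r 46.2
0 [620.1  97. ] r 46.2
-10 [622.4  89.3] r 46.2
-20 [623.3  81.3] r 46.2
-30 [622.8  73.3] r 46.2
-40 [621.   65.4] r 46.2
-50 [617.8  58. ] r 46.2
-60 [613.3  51.3] r 46.2
-70 [607.8  45.5] r 46.2
-80 [601.3  40.7] r 46.2
-90 [594.1  37. ] r 46.2
-100 [586.4  34.8] r 46.2
-110 [578.4  33.8] r 46.2
-120 [570.3  34.3] r 46.2
-130 [562.5  36.2] r 46.2
time_s: 1.9
eef_pos: [342.8, -215.0, 260.9]
ee_rot: [-0.0, 0.975, 0.224, -0.0]
force: [-0.7, 0.3, 0.4]
grip_width: 0.001
scene 136 hub [579.2  81.  108.4] arm 97.1 q pos 0.72 tip r 57.1
1.95 [ 342.9 -215.1  261. ] [ 0.56 -0.23 -1.15]
```

```bash
python3 -m pendant '[[[1,0.188,0.302,0,99],[1,0.188,0.302,0,99],[1,0.188,0.302,0,99],[1,0.188,0.302,0,99],[1,0.188,0.302,0,99],[1,0.188,0.302,0,99],[1,0.188,0.302,0,99],[1,0.188,0.302,0,99],[1,0.188,0.302,0,99],[1,0.188,0.302,0,99],[1,0.188,0.302,0,99],[1,0.188,0.302,0,99],[1,0.188,0.302,0,99],[1,0.188,0.302,-0.1,99],[1,0.188,0.302,-0.1,99],[1,0.188,0.302,-0.1,99],[1,0.188,0.302,-0.1,99]]]'; python3 arm.py 4 scene top
```

```text
time_s: 3.65
eef_pos: [531.4, 86.8, 162.5]
ee_rot: [0.0, 0.464, 0.886, 0.0]
force: [0.9, -1.0, 1.2]
grip_width: -0.001
scene 139 hub [579.5  81.3 108.4] arm 96.9 q pos 0.73 tip r 57.5arm.py:12: RuntimeWarning: Mean of empty slice.
  a=np.degrees(np.arctan2(*(F.mean(0)-c)[::-1]))
  ret = um.true_divide(
arm.py:13: RuntimeWarning: Mean of empty slice.
  print(n,len(F),'hub',hub.mean(0).round(1),'arm',a.round(1),'q pos',round((118.8-a)%360/30,2),'tip r',rr[m].max().round(1))
Traceback (most recent call last):
  File "arm.py", line 15, in <module>
    for n in sys.argv[2:]: armang(n,n+sys.argv[1])
                           ~~~~~~^^^^^^^^^^^^^^^^^
  File "arm.py", line 13, in armang
    print(n,len(F),'hub',hub.mean(0).round(1),'arm',a.round(1),'q pos',round((118.8-a)%360/30,2),'tip r',rr[m].max().round(1))
                                                                                                         ~~~~~~~~~^^
ValueError: zero-size array to reduction operation maximum which has no identity
```

View pics/scene4.png

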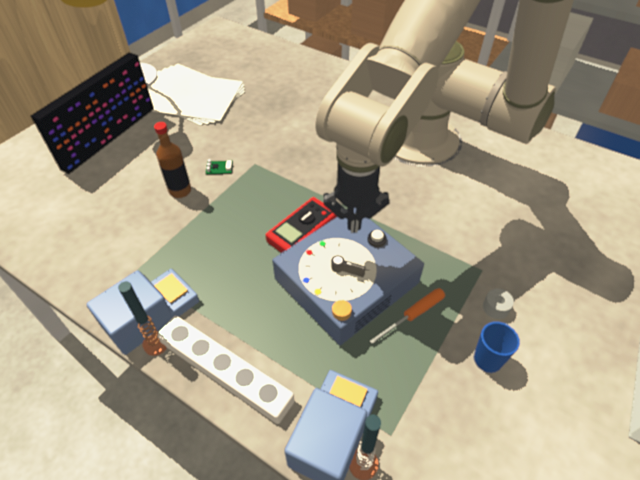

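Scene view: the shut fingertips are at (352,230), above the disc's front, clear of the pointer, button and tin. Descending beside the handle.

```bash
python3 -m pendant '[[[1,0,0,-0.03,0],[1,0,0,-0.05,0],[1,0,0,-0.06,0],[1,0,0,-0.066,0],[1,0,0,-0.072,0],[1,0,0,-0.072,0],[1,0,0,-0.072,0]]]'; python3 arm.py 5 scene
python3 - <<'E'
from h import *
im=cv2.imread('pics/scene5.png')[180:320,270:450]
cv2.imwrite('pics/scene5z.png',cv2.resize(im,None,fx=4.2,fy=4.2,interpolation=cv2.INTER_CUBIC))
E
```

```text
time_s: 4.45
eef_pos: [531.4, 86.8, 90.0]
ee_rot: [0.001, 0.463, 0.886, 0.0]
force: [-0.1, 0.1, 1.3]
grip_width: 0.002
scene 190 hub [579.5  81.  108.5] arm 114.9 q pos 0.13 tip r 57.1
4.5 [531.3  86.8  90. ] [-1.03  0.57 -0.31]
```

View pics/scene5z.png

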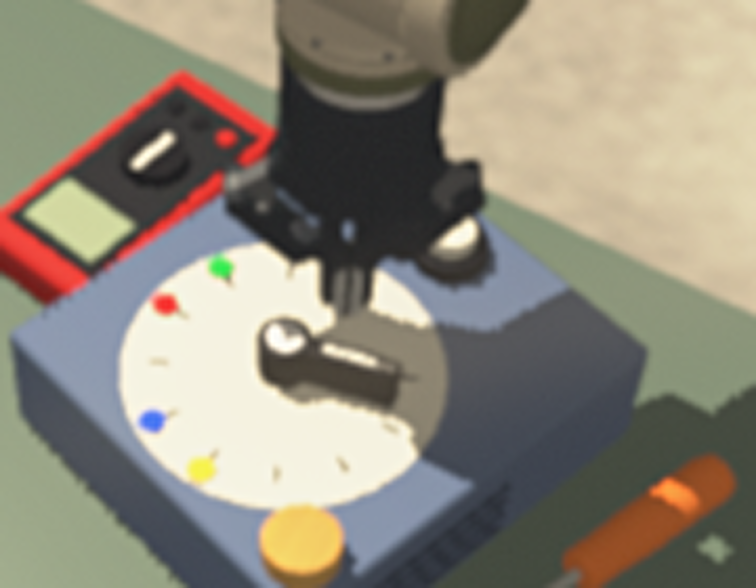

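The arm is still near 103°, and the fingertip is on its counter-clockwise side, touching nothing. Computing the push arc.

```bash
cat > tab.py <<'E'
import numpy as np,sys
c=np.array([577.1,80.05])
def P(a,s=43,off=17):
    r=np.radians(a); return c+s*np.array([np.cos(r),np.sin(r)])+off*np.array([-np.sin(r),np.cos(r)])
x,y,sp,a0,a1,st=map(float,sys.argv[1:7])
for a in np.arange(a0,a1-.1,-st):
    d=(P(a)-[x,y])/1000; print(a,d.round(4),a-sp)
E
python3 tab.py 531.4 86.8 125 145 70 5
```

```text
145.0 [0.0007 0.004 ] 20.0
140.0 [0.0018 0.0079] 15.0
135.0 [0.0033 0.0116] 10.0
130.0 [0.005  0.0153] 5.0
125.0 [0.0071 0.0187] 0.0
120.0 [0.0095 0.022 ] -5.0
115.0 [0.0121 0.025 ] -10.0
110.0 [0.015  0.0278] -15.0
105.0 [0.0182 0.0304] -20.0
100.0 [0.0215 0.0326] -25.0
95.0 [0.025  0.0346] -30.0
90.0 [0.0287 0.0362] -35.0
85.0 [0.0325 0.0376] -40.0
80.0 [0.0364 0.0385] -45.0
75.0 [0.0404 0.0392] -50.0
70.0 [0.0444 0.0395] -55.0
```

```bash
python3 -m pendant '[[[1,0.0007,0.004,0,0],[1,0.0018,0.008,0,0],[1,0.0033,0.0116,0,0],[1,0.005,0.0153,0,0],[1,0.0071,0.0187,0,0],[1,0.0095,0.022,0,-5],[1,0.0121,0.025,0,-10],[1,0.015,0.0278,0,-15],[1,0.0182,0.0304,0,-20],[1,0.0215,0.0326,0,-25],[1,0.025,0.0346,0,-30],[1,0.025,0.0346,0,-30]]]'; python3 arm.py 6 scene
python3 - <<'E'
from h import *
im=cv2.imread('pics/scene6.png')[180:320,270:450]
cv2.imwrite('pics/scene6z.png',cv2.resize(im,None,fx=4.2,fy=4.2,interpolation=cv2.INTER_CUBIC))
E
```

```text
time_s: 5.7
eef_pos: [556.3, 121.7, 89.2]
ee_rot: [0.0, 0.677, 0.736, 0.0]
force: [-0.3, -0.3, -0.0]
grip_width: 0.002
scene 197 hub [579.4  80.8 108.4] arm 90.4 q pos 0.95 tip r 60.0
5.75 [556.  121.6  89.2] [-1.52 -0.45  0.52]
```

View pics/scene6z.png

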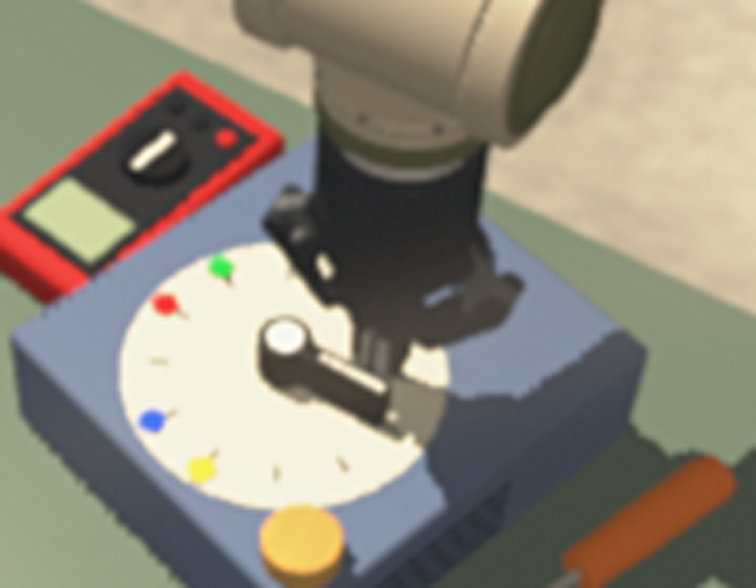

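The pointer has moved into click 1 with little force. Continuing the arc.

```bash
python3 tab.py 556.4 121.4 95 90 -5 5; python3 tab.py 621.4 93.2 -5 -10 -75 5
```

```text
90.0 [0.0037 0.0016] -5.0
85.0 [0.0075 0.003 ] -10.0
80.0 [0.0114 0.0039] -15.0
75.0 [0.0154 0.0046] -20.0
70.0 [0.0194 0.0049] -25.0
65.0 [0.0235 0.0048] -30.0
60.0 [0.0275 0.0044] -35.0
55.0 [0.0314 0.0036] -40.0
50.0 [0.0353 0.0025] -45.0
45.0 [0.0391 0.0011] -50.0
40.0 [ 0.0427 -0.0007] -55.0
35.0 [ 0.0462 -0.0028] -60.0
30.0 [ 0.0494 -0.0051] -65.0
25.0 [ 0.0525 -0.0078] -70.0
20.0 [ 0.0553 -0.0107] -75.0
15.0 [ 0.0578 -0.0138] -80.0
10.0 [ 0.0601 -0.0171] -85.0
5.0 [ 0.0621 -0.0207] -90.0
0.0 [ 0.0637 -0.0244] -95.0
-5.0 [ 0.065  -0.0282] -100.0
-10.0 [ 0.001  -0.0039] -5.0
-15.0 [ 0.0016 -0.0079] -10.0
-20.0 [ 0.0019 -0.0119] -15.0
-25.0 [ 0.0019 -0.0159] -20.0
-30.0 [ 0.0014 -0.0199] -25.0
-35.0 [ 0.0007 -0.0239] -30.0
-40.0 [-0.0004 -0.0278] -35.0
-45.0 [-0.0019 -0.0315] -40.0
-50.0 [-0.0036 -0.0352] -45.0
-55.0 [-0.0057 -0.0386] -50.0
-60.0 [-0.0081 -0.0419] -55.0
-65.0 [-0.0107 -0.0449] -60.0
-70.0 [-0.0136 -0.0477] -65.0
-75.0 [-0.0168 -0.0503] -70.0
```

```bash
python3 -m pendant '[[[1,0.0037,0.0016,0,-5],[1,0.0075,0.003,0,-10],[1,0.0114,0.0039,0,-15],[1,0.0154,0.0046,0,-20],[1,0.0194,0.0049,0,-25],[1,0.0235,0.0048,0,-30],[1,0.0275,0.0044,0,-35],[1,0.0314,0.0036,0,-40],[1,0.0353,0.0025,0,-45],[1,0.0391,0.0011,0,-50],[1,0.0427,-0.0007,0,-55],[1,0.0462,-0.0028,0,-60],[1,0.0494,-0.0051,0,-65],[1,0.0525,-0.0078,0,-70],[1,0.0553,-0.0107,0,-75],[1,0.0578,-0.0138,0,-80],[1,0.0601,-0.0171,0,-85],[1,0.0621,-0.0207,0,-90],[1,0.0637,-0.0244,0,-95],[1,0.065,-0.0282,0,-100]]]'; python3 arm.py 7 scene top
python3 - <<'E'
from h import *
im=cv2.imread('pics/scene7.png')[180:320,270:450]
cv2.imwrite('pics/scene7z.png',cv2.resize(im,None,fx=4.2,fy=4.2,interpolation=cv2.INTER_CUBIC))
E
```

```text
time_s: 7.75
eef_pos: [620.9, 93.4, 89.2]
ee_rot: [-0.0, 0.999, -0.046, -0.0]
force: [0.5, 2.4, -0.6]
grip_width: 0.0
scene 45 hub [581.9  92.1 100.5] arm 19.6 q pos 3.31 tip r 61.4arm.py:12: RuntimeWarning: Mean of empty slice.
  a=np.degrees(np.arctan2(*(F.mean(0)-c)[::-1]))
  ret = um.true_divide(
arm.py:13: RuntimeWarning: Mean of empty slice.
  print(n,len(F),'hub',hub.mean(0).round(1),'arm',a.round(1),'q pos',round((118.8-a)%360/30,2),'tip r',rr[m].max().round(1))
Traceback (most recent call last):
  File "arm.py", line 15, in <module>
    for n in sys.argv[2:]: armang(n,n+sys.argv[1])
                           ~~~~~~^^^^^^^^^^^^^^^^^
  File "arm.py", line 13, in armang
    print(n,len(F),'hub',hub.mean(0).round(1),'arm',a.round(1),'q pos',round((118.8-a)%360/30,2),'tip r',rr[m].max().round(1))
                                                                                                         ~~~~~~~~~^^
ValueError: zero-size array to reduction operation maximum which has no identity
```

View pics/scene7z.png

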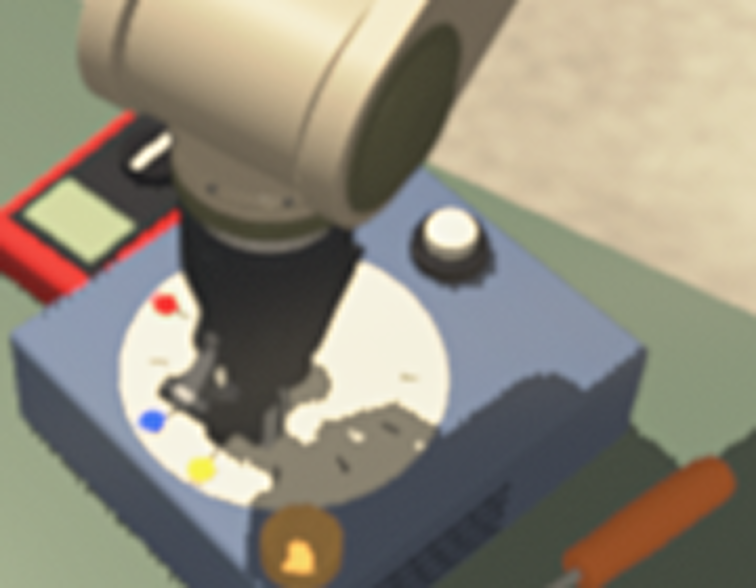

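The button is clear, the force is about 2.4 N along +y (handle in contact), and the tin is in place. Continuing.

```bash
python3 -m pendant '[[[1,0.001,-0.0039,0,-5],[1,0.0016,-0.0079,0,-10],[1,0.0019,-0.0119,0,-15],[1,0.0019,-0.0159,0,-20],[1,0.0014,-0.0199,0,-25],[1,0.0007,-0.0239,0,-30],[1,-0.0004,-0.0278,0,-35],[1,-0.0019,-0.0315,0,-40],[1,-0.0036,-0.0352,0,-45],[1,-0.0057,-0.0386,0,-50],[1,-0.0081,-0.0419,0,-55],[1,-0.0107,-0.0449,0,-60],[1,-0.0136,-0.0477,0,-65],[1,-0.0168,-0.0503,0,-70],[1,-0.0168,-0.0503,0,-70]]]'; python3 - <<'E'
from h import *
grab('scene','scene8');grab('wrist','wrist8')
im=cv2.imread('pics/scene8.png')[180:320,270:450]
cv2.imwrite('pics/scene8z.png',cv2.resize(im,None,fx=4.2,fy=4.2,interpolation=cv2.INTER_CUBIC))
print(monitor.sense()['force'])
E
python3 tab.py 604.6 42.9 -75 -78 -120 3
```

```text
time_s: 9.35
eef_pos: [603.8, 42.8, 89.3]
ee_rot: [0.0, 0.793, -0.609, -0.0]
force: [0.4, -0.4, 0.4]
grip_width: 0.001
[ 0.57638916  0.57932934 -0.24499756]
-78.0 [-0.0019 -0.0014] -3.0
-81.0 [-0.004  -0.0027] -6.0
-84.0 [-0.0061 -0.0038] -9.0
-87.0 [-0.0083 -0.0049] -12.0
-90.0 [-0.0105 -0.0059] -15.0
-93.0 [-0.0128 -0.0067] -18.0
-96.0 [-0.0151 -0.0074] -21.0
-99.0 [-0.0174 -0.008 ] -24.0
-102.0 [-0.0198 -0.0084] -27.0
-105.0 [-0.0222 -0.0088] -30.0
-108.0 [-0.0246 -0.009 ] -33.0
-111.0 [-0.027  -0.0091] -36.0
-114.0 [-0.0295 -0.009 ] -39.0
-117.0 [-0.0319 -0.0089] -42.0
-120.0 [-0.0343 -0.0086] -45.0
```

View pics/scene8z.png

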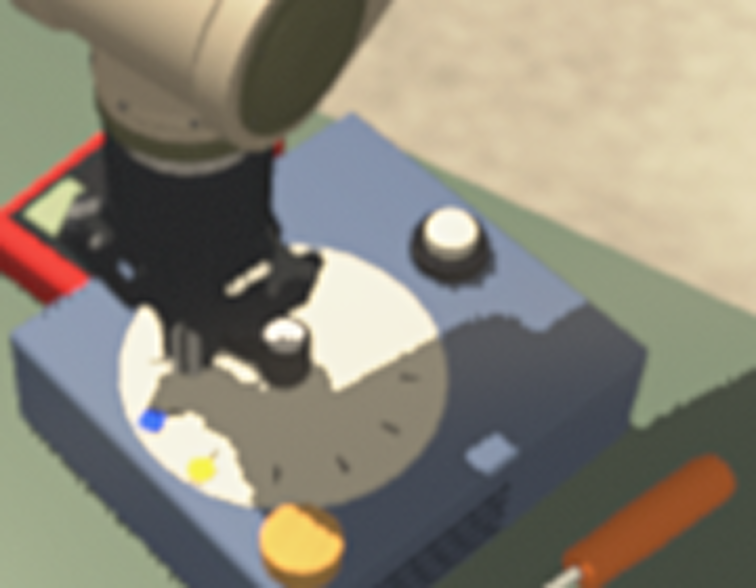

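View pics/wrist8.png

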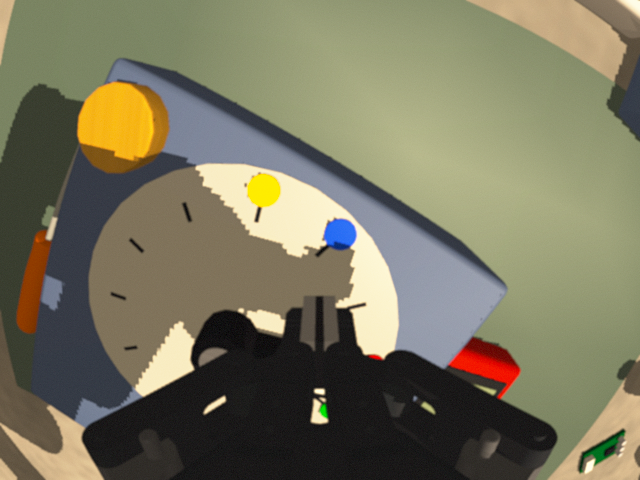

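The force is about 0 with the fingertip at −75°, so the switch has snapped ahead. Now a slow final stretch to about −115°, past the −106° crest and short of the green click at −121°.

```bash
python3 -m pendant '[[[1,-0.0019,-0.0014,0,-3],[1,-0.004,-0.0027,0,-6],[1,-0.0061,-0.0038,0,-9],[1,-0.0083,-0.0049,0,-12],[1,-0.0105,-0.0059,0,-15],[1,-0.0128,-0.0067,0,-18],[1,-0.0151,-0.0074,0,-21],[1,-0.0174,-0.008,0,-24],[1,-0.0186,-0.0082,0,-25]]]'; python3 -m pendant '[[[1,-0.0012,-0.0002,0,-2],[1,-0.0024,-0.0004,0,-3],[1,-0.0036,-0.0006,0,-5]]]';python3 -m pendant '[[[1,-0.0012,-0.0002,0,-2],[1,-0.0024,-0.0003,0,-3],[1,-0.0036,-0.0003,0,-4]]]';  python3 - <<'E'
from h import *
grab('scene','scene9');grab('wrist','wrist9')
im=cv2.imread('pics/scene9.png')[180:320,270:450]
cv2.imwrite('pics/scene9z.png',cv2.resize(im,None,fx=4.2,fy=4.2,interpolation=cv2.INTER_CUBIC))
print(monitor.sense()['force'])
E
```

```text
time_s: 10.35
eef_pos: [585.7, 34.9, 89.4]
ee_rot: [0.0, -0.642, 0.767, -0.0]
force: [1.8, 0.8, -0.4]
grip_width: -0.003
time_s: 10.65
eef_pos: [581.9, 34.2, 89.3]
ee_rot: [-0.0, -0.608, 0.794, -0.0]
force: [-0.8, 0.5, 0.5]
grip_width: 0.004
time_s: 10.95
eef_pos: [578.2, 33.9, 89.3]
ee_rot: [-0.0, -0.579, 0.815, 0.0]
force: [-0.2, -0.8, 0.6]
grip_width: 0.0
[-0.93192496 -0.70419651  0.18475427]
```

View pics/scene9z.png

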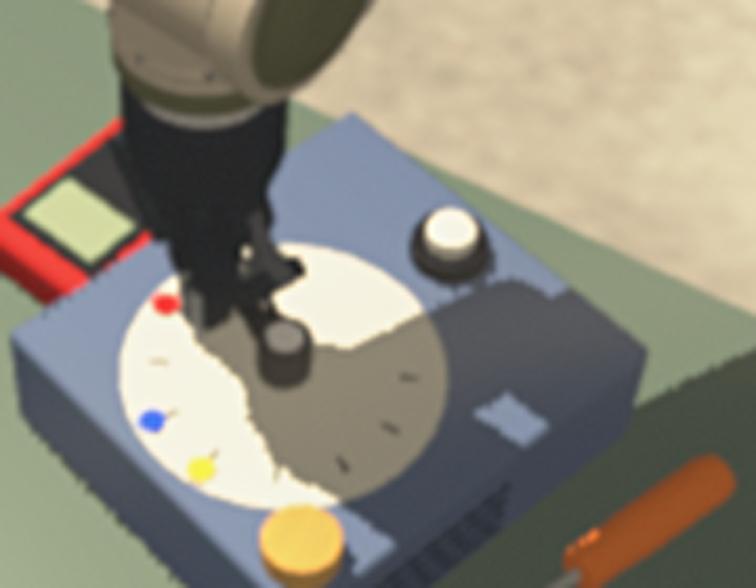

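View pics/wrist9.png

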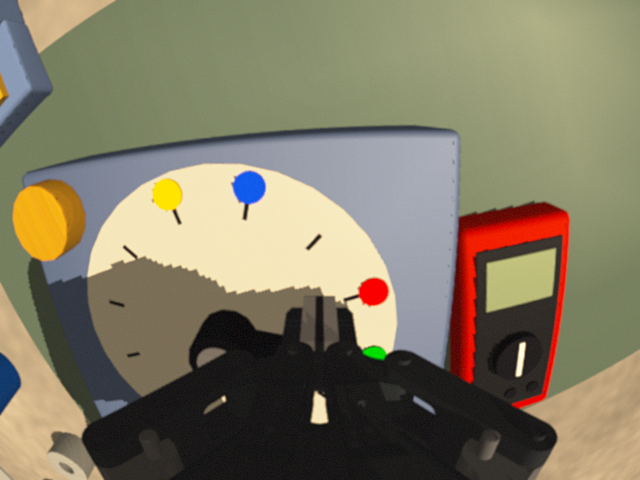

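Force dropped to about 0 near −110°, so the switch has snapped over the crest. Backing off, lifting and looking.

```bash
python3 -m pendant '[[[1,0.006,-0.002,0,0],[1,0.012,-0.004,0,0],[1,0.012,-0.004,0,0],[1,0.012,-0.004,0.04,0],[1,0.012,-0.004,0.08,0],[1,0.012,-0.004,0.1,0],[1,-0.03,-0.05,0.1,0],[1,-0.07,-0.1,0.1,0],[1,-0.1,-0.15,0.1,0],[1,-0.1,-0.18,0.1,0],[1,-0.1,-0.18,0.1,0],[1,-0.1,-0.18,0.1,0]]]';  python3 - <<'E'
from h import *
for n,b in (('top',(210,165,335,295)),('scene',(270,180,450,320))):
    grab(n,n+'10')
    im=cv2.imread(f'pics/{n}10.png')[b[1]:b[3],b[0]:b[2]]
    cv2.imwrite(f'pics/{n}10z.png',cv2.resize(im,None,fx=4.2,fy=4.2,interpolation=cv2.INTER_CUBIC))
E
python3 arm.py 11 scene top
```

```text
time_s: 12.25
eef_pos: [478.1, -147.5, 189.4]
ee_rot: [0.0, -0.578, 0.816, -0.0]
force: [-0.6, 0.3, 0.7]
grip_width: -0.001
scene 100 hub [579.2  81.3 108.2] arm -115.6 q pos 7.81 tip r 57.3
top 87 hub [576.4  80.8 108.2] arm -124.1 q pos 8.1 tip r 57.5
12.45 [ 478.8 -144.9  189.2] [-0.05  0.55 -0.8 ]
```

View pics/scene10z.png

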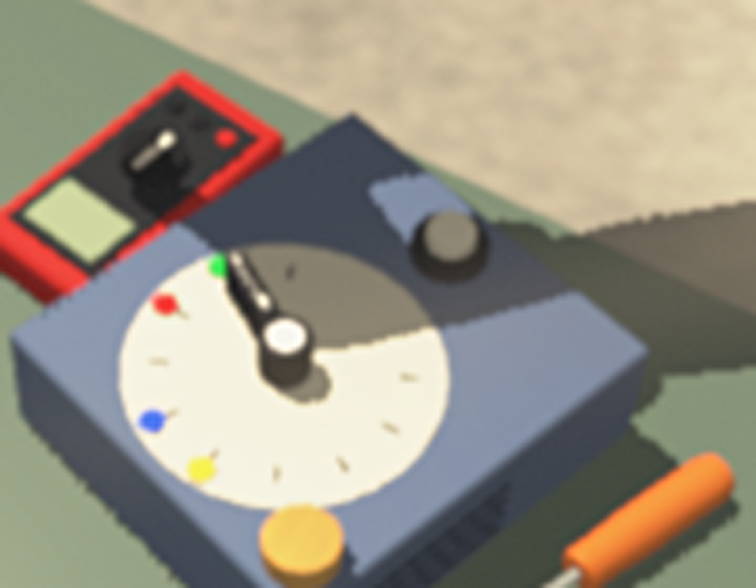

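View pics/top10z.png

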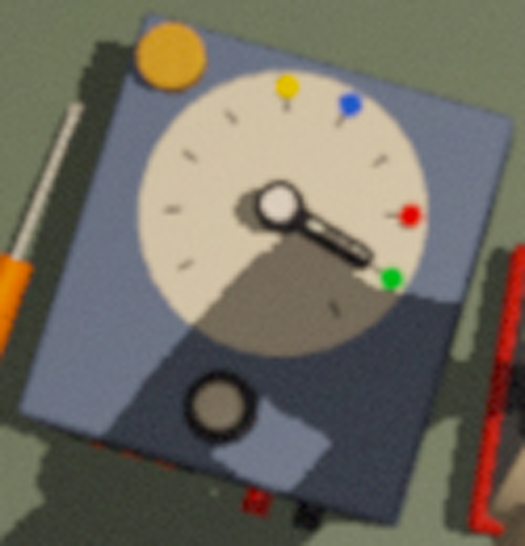

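Both views show the pointer at the green dot (average about −120°; the click is at −121°). Now the button: triangulating its top.

```bash
python3 - <<'E'
from h import *
def tri(a,b):
    A=[];B=[]
    for n,u,v in (a,b):
        o,d=ray(n,u,v); d/=np.linalg.norm(d); M=np.eye(3)-np.outer(d,d); A.append(M);B.append(M@o)
    return np.linalg.lstsq(np.vstack(A),np.hstack(B),rcond=None)[0]
print(tri(('top',261.8,261.3),('scene',377,234)))
s=monitor.sense();print(s['eef_pos'],s['time_s'])
for n,u,v in(('top',262,261),('scene',377,234)):
    D=np.load(f'pics/{n}1.npz')['d']; print(dep(n,u,v,D[v,u]))
E
```

```text
[465.91094143 110.72877246 100.98077511]
[ 478.82594062 -144.88292695  189.20534398] 12.45
[465.97317091 110.43253775 105.01725848]
[467.39195636 110.66299702 102.44394885]
```

```bash
python3 -m pendant '[[[1,-0.0125,0.256,0,0],[1,-0.0125,0.256,0,0],[1,-0.0125,0.256,0,0],[1,-0.0125,0.256,0,0],[1,-0.0125,0.256,0,0],[1,-0.0125,0.256,0,0],[1,-0.0125,0.256,0,0],[1,-0.0125,0.256,-0.04,0],[1,-0.0125,0.256,-0.06,0],[1,-0.0125,0.256,-0.074,0],[1,-0.0125,0.256,-0.074,0],[1,-0.0125,0.256,-0.074,0]]]'; python3 - <<'E'
from h import *
grab('scene','scene12')
im=cv2.imread('pics/scene12.png')[180:320,270:450]
cv2.imwrite('pics/scene12z.png',cv2.resize(im,None,fx=4.2,fy=4.2,interpolation=cv2.INTER_CUBIC))
s=monitor.sense();print(s['eef_pos'],s['force'])
E
```

```text
time_s: 13.65
eef_pos: [466.2, 109.2, 115.7]
ee_rot: [0.0, -0.579, 0.815, -0.0]
force: [0.3, -0.9, 0.7]
grip_width: -0.003
[466.43501755 109.36118234 116.10210122] [ 0.43675752  0.24635677 -0.18446131]
```

View pics/scene12z.png

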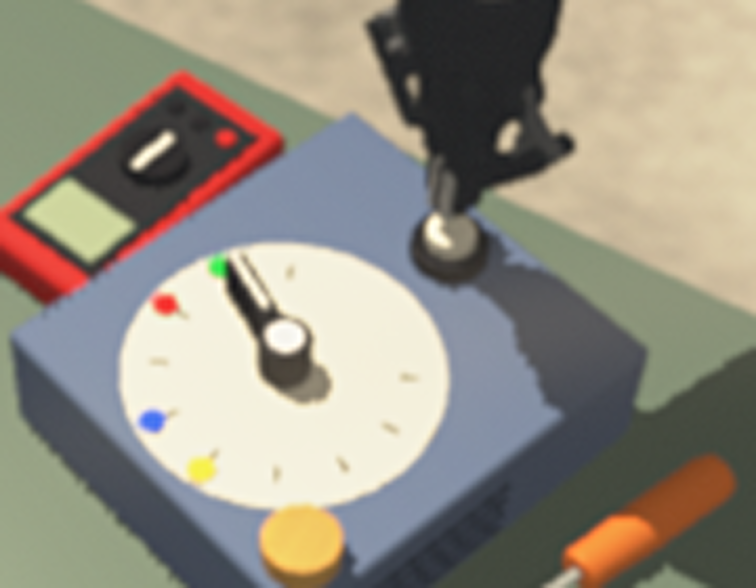

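The fingertip is over the button and the pointer is still on green. Pressing in small steps while watching the force.

```bash
python3 -m pendant '[[[1,0,0.0015,-0.005,0],[1,0,0.0015,-0.01,0],[1,0,0.0015,-0.013,0],[1,0,0.0015,-0.015,0],[1,0,0.0015,-0.016,0],[1,0,0.0015,-0.016,0]]]'; python3 -m pendant '[[[1,0,0,-0.001,0],[1,0,0,-0.002,0],[1,0,0,-0.002,0]]]';python3 -m pendant '[[[1,0,0,-0.001,0],[1,0,0,-0.001,0]]]'
```

```text
time_s: 14.3
eef_pos: [465.8, 111.4, 99.3]
ee_rot: [-0.0, -0.579, 0.815, 0.0]
force: [-1.7, 0.9, 2.8]
grip_width: -0.0
time_s: 14.6
eef_pos: [465.8, 111.4, 97.3]
ee_rot: [0.0, -0.579, 0.815, 0.0]
force: [-2.3, 0.3, 3.7]
grip_width: 0.0
time_s: 14.8
eef_pos: [465.8, 111.4, 96.3]
ee_rot: [-0.0, -0.579, 0.815, 0.0]
force: [-3.2, -0.7, 5.0]
grip_width: 0.001
```

```bash
python3 -m pendant '[[[1,0,0,-0.001,0],[1,0,0,-0.001,0]]]';python3 -m pendant '[[[1,0,0,-0.0007,0],[1,0,0,-0.0007,0]]]'
```

```text
time_s: 15.0
eef_pos: [465.9, 111.4, 95.9]
ee_rot: [0.0, -0.579, 0.815, -0.0]
force: [-5.1, -0.1, 10.9]
grip_width: 0.003
time_s: 15.2
eef_pos: [465.9, 111.4, 95.8]
ee_rot: [0.0, -0.579, 0.815, -0.0]
force: [-7.6, 0.7, 18.6]
grip_width: 0.002
```

The force climbed to about 19 N while z stopped at 95.8, so the button has bottomed. Releasing straight up and retreating.

```bash
python3 -m pendant '[[[1,0,0,0.003,0],[1,0,0,0.008,0],[1,0,0,0.02,0],[1,0,0,0.06,0],[1,0,0,0.1,0],[1,0,-0.05,0.1,0],[1,0,-0.1,0.1,0],[1,0,-0.15,0.1,0],[1,0,-0.2,0.1,0],[1,0,-0.25,0.1,0],[1,0,-0.25,0.1,0],[1,0,-0.25,0.1,0]]]'; python3 arm.py 14 scene top;  python3 - <<'E'
from h import *
for n,b in (('top',(210,165,335,295)),('scene',(270,180,450,320))):
    im=cv2.imread(f'pics/{n}14.png')[b[1]:b[3],b[0]:b[2]]
    cv2.imwrite(f'pics/{n}14z.png',cv2.resize(im,None,fx=4.2,fy=4.2,interpolation=cv2.INTER_CUBIC))
for n,u,v in(('top',262,261),('scene',377,234)):
    D=np.load(f'pics/{n}14.npz')['d']; print(dep(n,u,v,np.median(D[v-2:v+3,u-2:u+3])), dep(n,u,v,np.median(np.load(f'pics/{n}1.npz')['d'][v-2:v+3,u-2:u+3])))
E
```

```text
time_s: 16.4
eef_pos: [465.7, -139.5, 194.8]
ee_rot: [0.0, -0.578, 0.816, -0.0]
force: [0.1, 0.5, -0.2]
grip_width: 0.0
scene 101 hub [579.3  80.9 108.1] arm -115.5 q pos 7.81 tip r 57.7
top 86 hub [576.4  80.9 108. ] arm -124.5 q pos 8.11 tip r 57.3
16.5 [ 465.9 -137.9  194.8] [ 0.57  0.75 -0.25]
[466.17620534 110.69005402 102.61174543] [466.26929359 110.80812138 101.5088537 ]
[467.57571577 110.74180585 102.67612698] [468.3922685  111.09200052 103.70783298]
```

View pics/scene14z.png

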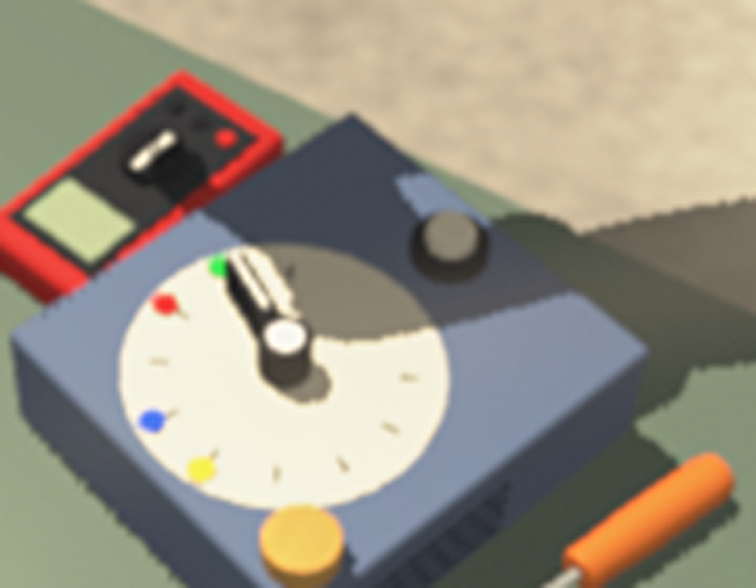

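View pics/top14.png

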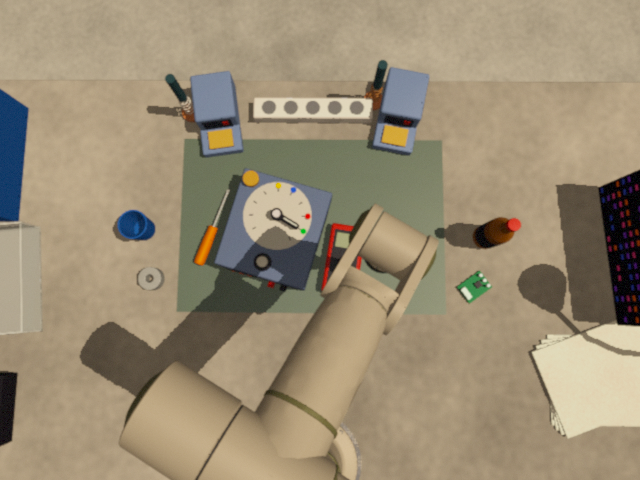

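The pointer is at the green dot, the button is back up at about 102.6 mm, and everything else is in place. Handing in.

```bash
python3 -c "
from h import *
print(order.finish_job())"
```

```text
the job is handed in; nothing more can be done
None
```

The switch is resting on the green dot (position 8), and I then pressed the white button fully down and let it come back up. I handed the job in at about 16.5 s.

- **Switch:** I pushed it clockwise with the side of the shut fingertips and never pinched it. The highest contact force I read was about 2.5 N. I backed off once it snapped over the last crest. The last views put the pointer at −115.5° (scene) and −124.5° (top). They average −120°, against −121.2° for the green click, and in both pictures the pointer is at the green dot.
- **Button:** I pressed it until it bottomed. It went from about 102 to 95.8 mm, and the force rose to about 19 N with no further travel. After release its top measured about 102.6 mm, against 101.5 and 103.7 mm before.
- **Other items:** The tin, screwdriver, multimeter, spool, cup, bottle and board look unmoved in the last pictures, though the robot's wrist hides part of the multimeter from above. The robot was clear of everything.

**Checks that disagreed:**
- The two views differ by about 9° on the pointer bearing because of measurement bias.
- At the start the pointer read about 103°, midway between clicks 0 and 1 rather than settled in one.
- Pressing the button also gave a sideways reading of up to about 8 N at the wrist.

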